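Index the rotary assembly stand and lock it with its pin

TASK

Turn the drum of the rotary assembly stand by pushing its steel posts until the hole in its side (below the yellow line on the deck) lines up with the guide block. Then push the red-headed locking pin fully home through the drum, and last swing the blue keeper fully shut behind the pin's head. Do not knock over or shift the bottle, dispenser and tub that stand close by.

Things in the scene. Friction and masses are not known exactly. Their poses are not given: they have to be found in the camera images.
- stand: Grey fixed foot of the rotary stand. Origin on the drum's vertical axis, at bench level; z up; its -y axis points from the drum to the guide block and pin. In this frame, mm: round foot radius 88, tongue x -50..50 out to y = -195, both 10 high; behind the guide block a rail (x -11..11, y -169..-113, top z = 20) carries the pin's head.
- guide_top (a point): Middle of the top of the fixed aluminium guide block, marked with a yellow line; stand frame (0, -96, 54) mm. Block x -20..20, y -113..-79, with a 14 x 14 mm bore along y at x = 0, z = 32. An inner block with the same bore lies hidden inside the drum (y -60..-42).
- turntable (a joint): Angle (rad) of the drum on the stand, counter-clockwise seen from above; 0 and 2 pi: its hole faces the guide bore; stops at -6.8 and 13, starts 0.6 to 5.68. Stiff (0.12 N m friction), stays where it is left. Black deck radius 78 mm, top z = 62. A green board with a heat sink (56 x 46 mm, top z = 92) is fixed in the middle of the deck, all within 49 mm of the axis.
- post_0 (a point): Top of the first of three equal upright steel posts on the deck, 60 degrees counter-clockwise (from above) from the yellow line: in the stand's frame its direction from the axis is -90 deg + joint + 60 deg. Each 62 mm from the axis, 10 diameter (foot flange 16 diameter, 3 high), from z = 62 to 97 mm.
- post_1 (a point): Top of the second post, 180 degrees from the yellow line.
- post_2 (a point): Top of the third post, 300 degrees counter-clockwise from the yellow line.
- drum_hole (a point): Centre of the hole in the drum's skirt, at its outer face, 75 mm from the axis, z = 32 mm. Hole 15 wide, 14 high, wall 8 thick; the skirt is solid all round elsewhere. A yellow line on the deck's rim is right above it.
- bore_mouth (a point): Fixed point on the bore's axis where the drum's hole must come: stand frame (0, -75, 32) mm.
- pin: Loose steel locking pin, 12 mm diameter, lying along the stand's y in the guide bore, drawn out 31 to 37 mm at the start. Origin: centre of the outer (-y) face of its red head, 32 mm above the bench; head 24 diameter, 12 thick; length 77 with a 10 mm tapered nose (tip 5 diameter). Home: head against the guide block, origin at y = -125 mm in the stand's frame.
- keeper (a joint): Angle (rad) of the blue keeper: 0 shut (arm along the stand's -x, across and 3 mm behind the head of the pin when home), pi/2 open (arm along the stand's -y). Stops at 0 and 1.8, starts 1.1 to 1.7, stays where it is left (0.03 N m). Half open it is in the way of a finger behind the pin's head: brush it aside first. It can only shut once the pin is home.
- keeper_pivot (a point): Top of the keeper's vertical pivot (16 mm diameter), stand frame (34, -132, 47) mm. The keeper's arm is 50 mm long from here, 8 thick, z = 22 to 46.
- keeper_tip (a point): On the keeper's arm, 46 mm from its pivot, mid height (z = 34 mm).
- spray_bottle: White squeeze bottle with a thin spout, 56 diameter, 195 high; origin at the centre of its foot. Bystander.
- ipa_dispenser: White dispenser bottle with blue collar, 70 diameter, 124 high; origin at the centre of its foot. Bystander.
- swab_tub: White tub of swabs, 68 diameter, 94 high with the swabs; origin at the centre of its foot. Bystander.

How it is judged (in metres and radians):
On the way, in this order (a step that is already met when the one before it is completed fails the run):
1. the drum's hole is lined up with the guide bore (horizontal distance between drum_hole and bore_mouth below 0.004 m), for 0.1 s.
2. the pin is pushed in, through the drum's hole (the keeper may press it home over the last millimetres) (y of pin in the frame of stand above -0.136 m and horizontal distance between drum_hole and bore_mouth below 0.004 m), for 0.2 s.
3. the keeper is shut behind the pin's head (value of joint keeper below 0.15 rad and y of pin in the frame of stand above -0.129 m), for 0.2 s.
At the end, for the whole second after the job is handed in: The drum's hole is within 4 mm of the guide bore's axis, the pin is home to within 4 mm, the keeper is shut to within 0.15 rad, all at rest; bottle, dispenser and tub stand upright within 30 mm of where they stood (all of step 3 and horizontal distance between drum_hole and bore_mouth below 0.004 m and linear speed of pin below 0.02 m/s and velocity of joint keeper below 0.1 rad/s and angle between each of spray_bottle, ipa_dispenser, swab_tub's own z axis and vertical below 0.2 rad and distance of each of spray_bottle, ipa_dispenser, swab_tub from where it was at the start of the episode below 0.03 m); the robot touches nothing.
It fails at once if a bystander is knocked over or shifted by more than 30 mm (distance of any of spray_bottle, ipa_dispenser, swab_tub from where it was at the start of the episode above 0.03 m or angle between any of spray_bottle, ipa_dispenser, swab_tub's own z axis and vertical above 0.5 rad).
It also fails if it takes over 67 s, if anything falls off the work surface, if the arm or the gripper's body presses on something with over 40 N, if the wrist force passes 120 N, or if a joint passes its speed limit or range.

ROBOT

A 6-joint arm with a two-finger parallel gripper is mounted at the origin on a cart in front of the work surface, level with it; the furniture and walls round the work are solid. World frame = base frame: x ahead of the robot, y to its left, z up, the work surface at z = 0. Lengths are in mm, angles in rad, forces in N, time in s.
With the tool pointing down it reaches from about 425 to 950 mm from the base axis. Payload 14.7 kg.
Tool frame: the origin (TCP) lies at the centre of the arm's flange, where the gripper is bolted on; the fingertips stand 173 mm ahead of it and the grasp point (between the pads) lies 155 mm ahead of it; z points along the fingers, y is the line along which they close (so a half turn about z gives the same grasp; the last joint's range is limited). The gripper opens to 85 mm and grips with 20 to 120 N. Pads are 22 mm wide; open, the fingers measure 114 mm over their backs; the gripper's body (76 mm by 85 mm) begins 54 mm behind the grasp point. The pads swing forward as they close: fully open they stand 13 mm farther back than shut.
Start: joints at [1.223, 0.48, 1.596, -0, 1.065, -0.047], TCP at [192.561, 620.817, 404.697] pointing down, gripper open.
Joint ranges: [-2.75, 2.75], [-0.82, 2.05], [0.23, 2.67], [-1.56, 4.7], [0.09, 2.69], [-2.92, 2.92]. Speed limits (rad/s): [1.89, 1.89, 2.39, 3.01, 3.01, 3.01].

INTERFACE

Orientations are given as a rotation vector (axis times angle).
In Python, from rig import telemetry, vision, ticket gives the robot as it stands.
- The arm moves only by the shell command python3 -m inch 'ROWS'. ROWS is JSON, a list of rows, each a list of 5 numbers: the opening, from -1 (shut) to 1 (fully open), then the shift along the tool's x, y, z in mm, then the turn about the tool's z in rad. In form: [[jaw, dx, dy, dz, roll], ...]. A call has 1 to 12 rows; each row is the pose to reach, as a shift and turn from the pose commanded when the call began, along the tool's axes at that moment; what a row does not reach only later rows make up. A row lasts 1/10 s, in which the tool goes at most 50 mm and 8.59 degrees, less where a joint would pass 70% of its speed; a pose out of reach is approached as far as the arm can. A call with a gripper value outside its range is refused whole. The fingers move at their own pace and stop on an object; the grip force is fixed at half the most. Time passes only in rows, so rows that repeat a pose let the fingers close. It gives the time, the measured TCP pose, the force, the opening and the grip force at its end, in the units of the state.
- telemetry.get_obs(): the state, without advancing time (a new reading comes with each control period).
- vision.get_image(name): name is "scene" or "top"; returns a dict with "color" (480x640x3 uint8, red, green, blue), "depth" (480x640 float32, mm along the optical axis (not along the pixel's ray), 0 where there is no reading), "vertical_fov" (degrees; the focal length in pixels is half the picture's height over the tangent of half this angle, whatever the lens; pixels are square), "cx", "cy" (the principal point, pixels), "k1" (the pictures are not rectified: a ray, as slopes to the right and down, at radius r is drawn at 1 + k1 r^2 times it, then the intrinsics apply), "xyz" and "orientation" of the camera in the world. Camera axes: x right, y up, looking along -z (the intrinsics and any distortion apply to the point x, -y, -z); pixel columns grow to the right and rows downward; lengths in mm; the calibration is good to about 2 mm. A picture is of the moment at which its call begins.
- ticket.finish_job(): hands the job in; it is judged then, once.
The state is a dict: "t": time; "joint_pos": joint angles; "joint_velocities": joint speeds; "tau": joint torques, N m; "tool_pos": TCP position; "eef_rot": TCP orientation; "force": force on the tool from outside, world axes, zero at the start; "wrist_torque": the same for the moment, N m; "gripper_width": finger opening in mm; "finger_force": force on a finger pad.
Only numpy, scipy, OpenCV 4.12 (cv2) and the standard library are available. Lean on these libraries where they do the work, as an engineer would, in place of code of your own. Each camera call takes 0.05 s, during which the arm holds its last target. There are 200 camera calls.

## Working session

There is one attempt and no reset: what is moved stays moved. The work goes in short steps, Python scripts to look and compute and a shell command to move; the robot and the scene stay as the last step left them, time stands still between calls to the robot, and variables do not carry over. Pictures are saved under pics/ and viewed, at most 10 in all, crops included, and the job is handed in when it is done.

```bash
mkdir -p pics; ls; cat > h.py <<'E'
import numpy as np, cv2
from scipy.spatial.transform import Rotation as R
from rig import telemetry, vision, ticket
def cam(n):
    d=vision.get_image(n); d['f']=240/np.tan(np.radians(d['vertical_fov'])/2)
    d['Rm']=R.from_rotvec(d['orientation']).as_matrix() if len(np.ravel(d['orientation']))==3 else R.from_quat(d['orientation']).as_matrix()
    return d
def ray(d,uv):
    uv=np.atleast_2d(uv).astype(float)
    K=np.array([[d['f'],0,d['cx']],[0,d['f'],d['cy']],[0,0,1]])
    dd=(uv-[d['cx'],d['cy']])/d['f']; s=dd.copy()
    for _ in range(20): s=dd/(1+d['k1']*(s**2).sum(1,keepdims=True))
    c=np.c_[s[:,0],-s[:,1],-np.ones(len(s))]
    return c@d['Rm'].T
def onz(d,uv,z):
    r=ray(d,uv); o=np.array(d['xyz']); return o+r*((z-o[2])/r[:,2])[:,None]
def cloud(d):
    v,u=np.mgrid[0:480,0:640]; r=ray(d,np.c_[u.ravel(),v.ravel()])
    P=np.array(d['xyz'])+r*d['depth'].ravel()[:,None]; P[d['depth'].ravel()==0]=np.nan
    return P.reshape(480,640,3)
def proj(d,P):
    c=(np.atleast_2d(P)-d['xyz'])@d['Rm']; s=np.c_[c[:,0],-c[:,1]]/-c[:,2:]
    return s*(1+d['k1']*(s**2).sum(1,keepdims=True))*d['f']+[d['cx'],d['cy']]
E
python3 - <<'E'
from h import *
print(telemetry.get_obs())
for n in('scene','top'):
    d=cam(n); cv2.imwrite(f'pics/{n}0.png',d['color'][...,::-1]); print(n,d['xyz'],d['orientation'],d['f'],d['cx'],d['cy'],d['k1'])
    np.savez(f'{n}0.npz',**d)
E
```

```text
pics
{'t': 0.0, 'joint_pos': array([ 1.22340911e+00,  4.80828699e-01,  1.59684576e+00, -1.69350849e-05,
        1.06509894e+00, -4.65791851e-02]), 'joint_velocities': array([-5.41781460e-04, -8.82126667e-04, -9.75540861e-04,  1.09851960e-03,
        5.01856982e-05, -3.04881231e-04]), 'tau': array([ 1.16632502e-03, -9.50663567e+01, -4.30166459e+01, -4.28020685e-04,
        1.27744334e-02,  1.47199330e-04]), 'tool_pos': array([192.49440747, 620.64238096, 404.08478376]), 'eef_rot': array([-4.70683423e-01, -3.10591332e+00,  1.82326050e-03]), 'force': array([ 0.72681098, -0.17270691,  0.11730741]), 'wrist_torque': array([-0.02458919, -0.01064701,  0.04865438]), 'finger_force': 0.0, 'gripper_width': 85.68921160367339}
scene [ 139.55964265 -208.15906683  665.74402924] [ 0.8226399  -0.25331358 -0.54792927] 604.8891485441183 320.0833987960786 235.1816591672825 -0.10630091780072995
top [384.13035585 317.76610921 929.5583249 ] [ 0.11429286 -0.10998984 -1.54516906] 468.0297108756631 320.0940708481858 234.6623889861294 -0.048831424880800584
```

View pics/scene0.png

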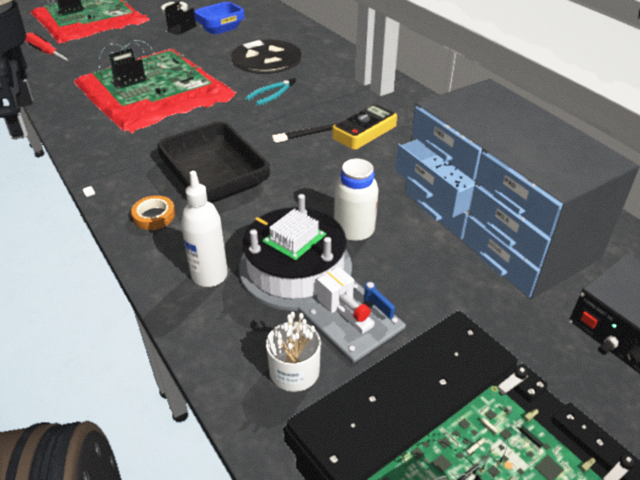

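View pics/top0.png

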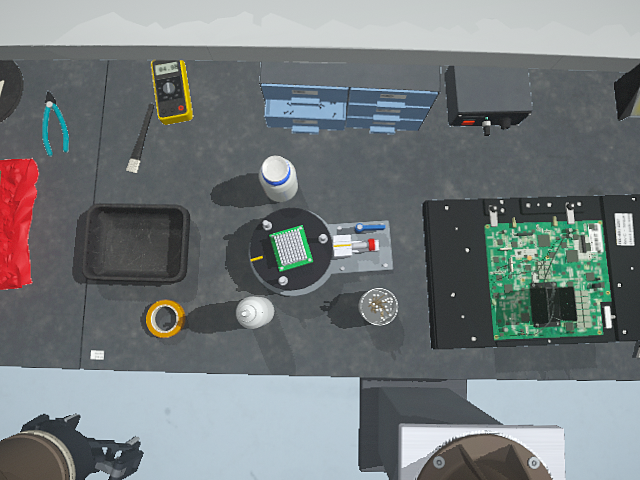

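The scene view shows the stand at (295,255), with the pin head at (362,313) and the keeper at (378,300). In the top view the deck centre is at about (291,248) and the guide block at (342,246). The red head is at (373,244), the blue keeper at (370,227) and the yellow rim line at (256,258). The posts are at (267,226), (322,239) and (283,281).

```bash
cat > meas.py <<'E'
from h import *
def blobs(m,mn=5):
    n,l,s,c=cv2.connectedComponentsWithStats(m.astype(np.uint8)); return [(c[i],s[i,4],l==i) for i in range(1,n) if s[i,4]>=mn]
def measure(n,save=None):
    d=cam(n); 
    hsv=cv2.cvtColor(d['color'],cv2.COLOR_RGB2HSV).astype(int); P=cloud(d); H,S,V=np.moveaxis(hsv,2,0)
    x,y,z=np.moveaxis(P,2,0); near=np.hypot(x-457,y-370)<280
    return d,hsv,P,near
if __name__=='__main__':
  for n in('top','scene'):
    d,hsv,P,near=measure(n); H,S,V=np.moveaxis(hsv,2,0); z=P[...,2]
    print(n)
    for nm,m in (('red',(S>150)&(V>90)&((H<6)|(H>174))&near&(z>15)),('blue',(H>100)&(H<125)&(S>130)&near&(z>15)&(z<140)),('yel',(H>15)&(H<32)&(S>130)&(V>100)&near&(z>15)&(z<75))):
        for c,a,l in blobs(m): 
            p=P[l]; print(nm,c.round(1),a,np.nanmedian(p,0).round(1), 'zmax',np.nanmax(p[:,2]).round(1))
    for zz,lo,hi in (('post',94,101),('posth',72,101)):
        for c,a,l in blobs((z>lo)&(z<hi)&near,4): print(zz,c.round(1),a,np.nanmean(P[l],0).round(1))
    deck=(z>57)&(z<67)&(V<70)&near
    bb=max(blobs(deck),key=lambda b:b[1]); ct=max(cv2.findContours(bb[2].astype(np.uint8),cv2.RETR_EXTERNAL,cv2.CHAIN_APPROX_NONE)[0],key=len)
    q=onz(d,cv2.convexHull(ct)[:,0],62)[:,:2].astype(np.float32); c=cv2.minEnclosingCircle(q.reshape(-1,1,2)); print('deck',c, 'z',np.nanmedian(z[bb[2]]))
    for nm,lo,hi in(('sprayB',110,220),('disp',100,130),('tub',60,110)):
        for c,a,l in blobs((z>lo)&(z<hi)&near,60): print(nm,c.round(1),a,np.nanmedian(P[l],0).round(1))
E
python3 meas.py
```

```text
top
red [371.2 244.2] 64 [496.  223.8  40.7] zmax 45.1
blue [278.3 180.1] 95 [596.7 397.1 112.1] zmax 116.1
blue [370.1 227.4] 136 [528.4 225.   44.2] zmax 49.7
yel [341.  245.1] 23 [491.7 283.6  52.2] zmax 56.5
yel [256.4 258.1] 34 [462.6 438.9  61.7] zmax 65.6
yel [173.2 315.4] 226 [354.5 598.9  17.4] zmax 21.0
post [272.6 120.8] 25 [716.7 414.9  98.1]
post [287.9 121.6] 17 [715.8 386.4  98.1]
post [305.2 121.9] 22 [716.  354.   97.8]
post [330.5 122.7] 43 [715.6 306.8  97.7]
post [278.7 179.2] 152 [605.1 399.6  96.6]
post [265.3 222.5] 19 [524.3 421.   96.4]
post [323.2 235.8] 20 [502.3 315.9  96.4]
post [281.7 279.4] 19 [422.4 387.8  96.4]
post [264. 323.] 5 [345.5 416.1  97.7]
posth [305.7 125.6] 590 [713.7 353.4  85.2]
posth [279.5 181.7] 411 [602.2 398.5  89.9]
posth [436.6 258. ] 1525 [468.6 108.2  81.8]
posth [266.1 223.3] 35 [523.6 420.1  91.6]
posth [289.7 247. ] 426 [482.1 376.2  84.9]
posth [323.1 236.9] 32 [501.  316.   91.5]
posth [282.1 279.7] 31 [422.1 387.3  92.8]
posth [384.  293.8] 6 [401.4 203.9  80.8]
posth [373.9 295.6] 9 [397.9 222.5  84.4]
posth [377.4 295.3]
[... 2079 characters left out ...]
6.4  83.9]
posth [289.8 346.3] 26 [365.6 193.2  82. ]
deck ((483.25927734375, 373.1865234375), 79.06243133544922) z 61.95583841162113
sprayB [435.7 149.9] 158 [733.7 354.1 143.8]
sprayB [428.1 169.4] 491 [717.1 347.1 116.3]
sprayB [357.1 171.8] 668 [615.5 399.3 121.3]
sprayB [198.1 209.2] 1430 [360.4 425.5 134.2]
disp [427.7 171.9] 851 [716.8 347.4 111.6]
disp [356.9 174.5] 839 [613.1 396.  120.1]
disp [200.9 226. ] 778 [356.3 416.5 115.9]
tub [426.  184.2] 1557 [716.4 343.8  88. ]
tub [355.8 196.4] 1195 [600.2 381.1  86.6]
tub [294.5 241.5] 5680 [475.2 360.4  63. ]
tub [203.7 243.3] 1025 [355.5 413.2  86. ]
tub [398.2 357.8] 2461 [464.1 106.5  83.7]
tub [294.6 336.5] 850 [383.2 205.4  77.2]
```

```bash
cat > go.py <<'E'
# usage: go.py x y ztip phi_deg  (world tip target) or  s x y ztip phi (stand frame)
import sys
from h import *
AX=np.array([483.2,374.4]); YAW=0.089
def to_world(p): c,s=np.cos(YAW),np.sin(YAW); return AX+np.array([[c,-s],[s,c]])@p
a=sys.argv[1:]; st=a[0]=='s'; x,y,z,ph=map(float,a[1:] if st else a)
if st: x,y=to_world([x,y]); ph+=np.degrees(YAW)
o=telemetry.get_obs(); M=R.from_rotvec(o['eef_rot']).as_matrix()
d=M.T@(np.array([x,y,z+173])-o['tool_pos']); cur=np.degrees(np.arctan2(M[1,1],M[0,1]))
print('t',round(o['t'],2),'q6',o['joint_pos'][5].round(2),'phi',cur.round(2),'world',round(x,1),round(y,1),'shift',d.round(1),'roll',np.radians((cur-ph+180)%360-180).round(3))
E
python3 go.py 503.3 312.6 231 18
```

```text
t 0.2 q6 -0.05 phi 72.77 world 503.3 312.6 shift [-388.1 -202.2    0.4] roll 0.956
```

```bash
python3 -m inch '[[0,-39,-20,0,0.1],[0,-78,-40,0,0.2],[0,-117,-60,0,0.3],[0,-156,-80,0,0.4],[0,-195,-100,0,0.5],[0,-234,-120,0,0.6],[0,-273,-140,0,0.7],[0,-312,-160,0,0.8],[0,-350,-180,0,0.9],[0,-388,-202,0,0.955],[0,-388,-202,0,0.955],[0,-388,-202,0,0.955]]'; python3 go.py 503.3 312.6 76 18
```

```text
t: 1.4
tool_pos: [503.9, 312.0, 404.5]
eef_rot: [-1.848, -2.54, 0.0]
force: [0.4, 0.5, -0.1]
gripper_width: 42.9
finger_force: 0.0
t 1.4 q6 0.19 phi 17.94 world 503.3 312.6 shift [  0.7  -0.3 155.5] roll -0.001
```

```bash
python3 -m inch '[[0,0,0,30,0],[0,0,0,65,0],[0,0,0,100,0],[0,0,0,130,0],[0,0,0,145,0],[0,0,0,155,0],[-1,0,0,155,0],[-1,0,0,155,0],[-1,0,0,155,0],[-1,0,0,155,0],[-1,0,0,155,0],[-1,0,0,155,0]]'; python3 go.py 503.3 312.6 76 18
```

```text
t: 2.6
tool_pos: [503.4, 313.3, 250.7]
eef_rot: [1.846, 2.542, 0.002]
force: [-4.1, 4.7, 5.2]
gripper_width: 7.5
finger_force: 59.1
t 2.6 q6 0.19 phi 18.04 world 503.3 312.6 shift [-0.6 -0.3  1.7] roll 0.001
```

```bash
python3 -m inch '[[-1,0.4,6.8,0,-0.105],[-1,1.4,13.5,0,-0.209],[-1,3.2,20.1,0,-0.314],[-1,5.6,26.4,0,-0.419],[-1,8.7,32.5,0,-0.524],[-1,12.4,38.2,0,-0.628],[-1,16.7,43.5,0,-0.733],[-1,21.5,48.3,0,-0.838],[-1,26.8,52.6,0,-0.942],[-1,32.5,56.3,0,-1.047],[-1,32.5,56.3,0,-1.047],[-1,32.5,56.3,0,-1.047]]'; python3 go.py 548.2 374.4 76 90
```

```text
t: 3.8
tool_pos: [546.7, 361.8, 250.7]
eef_rot: [0.327, 3.124, 0.002]
force: [-4.6, 4.3, 5.9]
gripper_width: 7.6
finger_force: 59.4
t 3.8 q6 -0.82 phi 78.05 world 548.2 374.4 shift [ 1.1 12.7  1.7] roll -0.209
```

```bash
python3 -m inch '[[-1,0.4,6.8,0,-0.105],[-1,1.4,13.5,0,-0.209],[-1,3.2,20.1,0,-0.314],[-1,5.6,26.4,0,-0.419],[-1,8.7,32.5,0,-0.524],[-1,12.4,38.2,0,-0.628],[-1,16.7,43.5,0,-0.733],[-1,21.5,48.3,0,-0.838],[-1,26.8,52.6,0,-0.942],[-1,32.5,56.3,0,-1.047],[-1,32.5,56.3,0,-1.047],[-1,32.5,56.3,0,-1.047]]'; python3 - <<'E'
import sys; sys.argv=['','s','0','65','76','180']
exec(open('go.py').read())
d=cam('top'); cv2.imwrite('pics/top1.png',cv2.resize(d['color'][130:370,180:500,::-1],(800,600)))
E
```

```text
t: 5.0
tool_pos: [527.1, 423.6, 250.7]
eef_rot: [-1.273, 2.87, 0.001]
force: [-0.3, 5.2, 6.3]
gripper_width: 7.5
finger_force: 59.5
t 5.0 q6 -1.77 phi 137.84 world 477.4 439.1 shift [21.8 47.3  1.6] roll -0.825
```

View pics/top1.png

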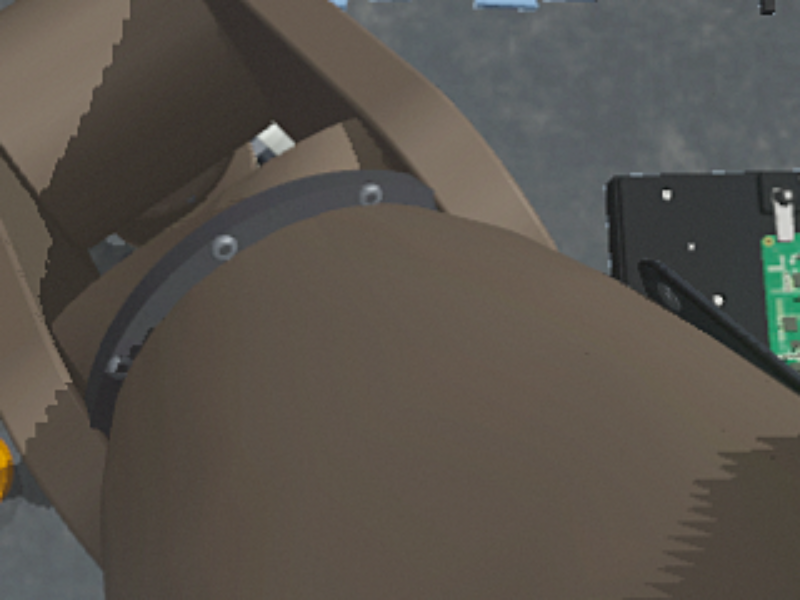

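The arm hides the whole stand in this crop, so I'll finish the arc using the numbers and then look with the arm clear.

```bash
python3 -m inch '[[-1,0.4,6.8,0,-0.105],[-1,1.4,13.5,0,-0.209],[-1,3.2,20.1,0,-0.314],[-1,5.6,26.4,0,-0.419],[-1,8.7,32.5,0,-0.524],[-1,12.4,38.2,0,-0.628],[-1,16.7,43.5,0,-0.733],[-1,21,47.8,0,-0.825],[-1,21,47.8,0,-0.825],[-1,21,47.8,0,-0.825],[-1,21,47.8,0,-0.825]]'; python3 - <<'E'
import sys; sys.argv=['','s','0','65','76','180']
exec(open('go.py').read())
d=cam('scene'); cv2.imwrite('pics/scene1.png',cv2.resize(d['color'][160:385,160:460,::-1],(800,600)))
E
```

```text
t: 6.15
tool_pos: [477.4, 440.7, 250.7]
eef_rot: [-2.315, 2.119, 0.001]
force: [-5.5, 14.8, 3.7]
gripper_width: 7.3
finger_force: 59.2
t 6.15 q6 -2.53 phi -174.94 world 477.4 439.1 shift [1.6 0.2 1.7] roll -0.001
```

View pics/scene1.png

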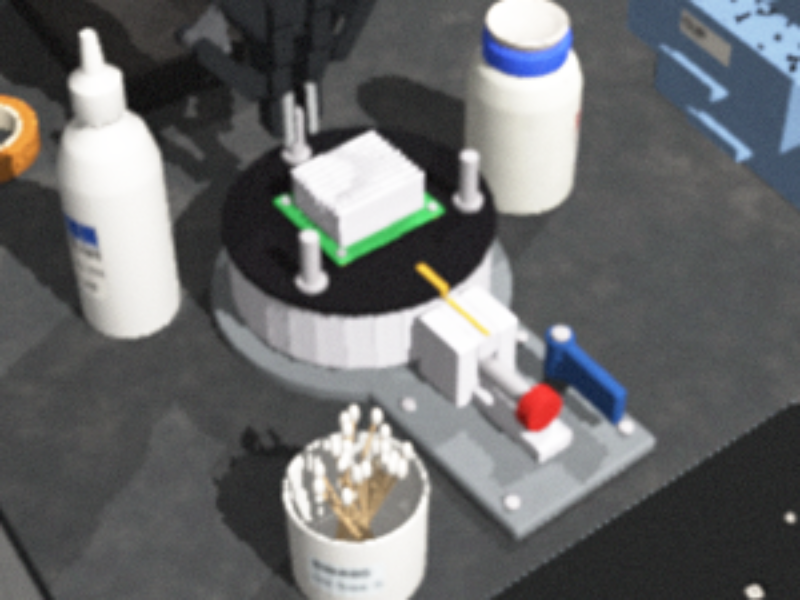

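In this crop the yellow deck line (420,265)–(445,295) runs straight on into the guide block's line (455,300)–(485,330). I'll check it numerically while still holding the post.

```bash
cat > al.py <<'E'
from h import *
from meas import blobs
P62=[];P54=[]
AX=np.array([483.2,374.4])
for k in range(3):
    d=cam('scene'); hsv=cv2.cvtColor(d['color'],cv2.COLOR_RGB2HSV).astype(int); H,S,V=np.moveaxis(hsv,2,0); P=cloud(d); z=P[...,2]
    near=np.hypot(P[...,0]-490,P[...,1]-290)<35
    m=(H>13)&(H<34)&(S>100)&near
    uv=np.argwhere(m)[:,::-1]
    a=onz(d,uv,62); b=onz(d,uv,54)
    P62.append(a[(np.hypot(*(a[:,:2]-AX).T)<77)]); P54.append(b[(np.hypot(*(b[:,:2]-AX).T)>82)])
    if k==0:
        posts=[np.nanmean(P[l],0) for c,ar,l in blobs((z>94)&(z<100)&(np.abs(np.hypot(P[...,0]-483.2,P[...,1]-374.4)-62)<12),8)]
        for p in posts: print('post',p.round(1),np.degrees(np.arctan2(p[1]-AX[1],p[0]-AX[0])).round(2))
for nm,Q in(('deck',np.vstack(P62)),('guide',np.vstack(P54))):
    c=Q.mean(0); vx=cv2.fitLine(Q[:,:2].astype(np.float32),cv2.DIST_L2,0,.01,.01).ravel()
    r=c[:2]-AX; print(nm,len(Q),c.round(1),'R',np.hypot(*r).round(1),'ang',np.degrees(np.arctan2(r[1],r[0])).round(2),'linedir',np.degrees(np.arctan2(vx[1],vx[0])).round(1))
m=(S>150)&((H<6)|(H>174))&(V>90)&(np.hypot(P[...,0]-496,P[...,1]-220)<35); r=np.nanmedian(P[m],0); print('red',r.round(1))
E
python3 al.py
```

```text
post [476.5 433.6  97.2] 96.5
post [539.3 346.5  96.5] -26.43
post [432.6 338.5  96.5] -144.67
deck 223 [489.6 310.   62. ] R 64.8 ang -84.36 linedir -87.2
guide 69 [493.2 279.   54. ] R 95.9 ang -84.04 linedir -84.1
red [495.4 218.5  38.2]
```

```bash
python3 -m inch '[[-1,0,0.8,0,-0.012],[-1,0,0.8,0,-0.012],[-1,0,0.8,0,-0.012],[0,0,0.8,0,-0.012],[0,0,0.8,0,-0.012],[0,0,0.8,0,-0.012],[0,0,0.8,-40,-0.012],[0,0,0.8,-80,-0.012],[0,0,0.8,-120,-0.012],[0,0,0.8,-155,-0.012],[0,0,0.8,-155,-0.012]]'; python3 al.py; python3 go.py s 0 -260 231 0;python3 go.py s 0 -260 231 180
```

```text
t: 7.45
tool_pos: [477.2, 439.8, 409.9]
eef_rot: [-2.328, 2.099, -0.002]
force: [0.4, 0.0, -0.3]
gripper_width: 42.4
finger_force: 0.0
post [478.5 434.5  96.6] 94.47
post [539.6 346.8  96.5] -26.03
post [432.2 338.   96.8] -144.47
deck 224 [489.9 310.2  62. ] R 64.5 ang -84.03 linedir -86.3
guide 69 [493.2 279.2  54. ] R 95.7 ang -84.02 linedir -84.1
red [495.  218.2  38.2]
t 7.6 q6 -2.55 phi -174.06 world 506.3 115.4 shift [3.249e+02 3.400e+00 3.000e-01] roll -3.127
t 7.6 q6 -2.55 phi -174.06 world 506.3 115.4 shift [3.249e+02 3.400e+00 3.000e-01] roll 0.015
```

```bash
sed -i 's/YAW=0.089/YAW=0.095/' go.py; python3 go.py s -3 -192 231 0
```

```text
t 7.6 q6 -2.55 phi -174.06 world 498.4 183.0 shift [256.9   4.3   0.3] roll -3.133
```

```bash
python3 -m inch '[[-1,25,0,0,0.14],[-1,50,1,0,0.28],[-1,75,1,0,0.42],[-1,100,2,0,0.56],[-1,125,2,0,0.7],[-1,150,3,0,0.84],[-1,175,3,0,0.98],[-1,200,3,0,1.12],[-1,225,4,0,1.26],[-1,257,4,0,1.4],[-1,257,4,0,1.5],[-1,257,4,0,1.6]]'; python3 -m inch '[[-1,0,0,0,0.14],[-1,0,0,0,0.28],[-1,0,0,0,0.42],[-1,0,0,0,0.56],[-1,0,0,0,0.7],[-1,0,0,0,0.84],[-1,0,0,0,0.98],[-1,0,0,0,1.12],[-1,0,0,0,1.26],[-1,0,0,0,1.4],[-1,0,0,0,1.55],[-1,0,0,0,1.55]]'; python3 go.py s -3 -192 26 0
```

```text
t: 8.8
tool_pos: [498.8, 182.1, 403.2]
eef_rot: [0.108, -3.137, 0.001]
force: [-0.5, -0.2, -1.0]
gripper_width: -0.2
finger_force: 0.0
t: 10.0
tool_pos: [498.6, 183.1, 403.3]
eef_rot: [-2.115, -2.321, 0.004]
force: [-0.6, -0.4, -0.8]
gripper_width: 0.2
finger_force: 0.0
t 10.0 q6 0.2 phi 5.3 world 498.4 183.0 shift [ -0.    0.3 204.3] roll -0.003
```

```bash
python3 -m inch '[[-1,0,0,40,0],[-1,0,0,80,0],[-1,0,0,120,0],[-1,0,0,150,0],[-1,0,0,175,0],[-1,0,0,190,0],[-1,0,0,203,0],[-1,0,0,203,0],[-1,0,0,203,0]]'; python3 - <<'E'
import sys; sys.argv=['','s','-3','-136','26','0']
exec(open('go.py').read())
d=cam('scene'); cv2.imwrite('pics/scene2.png',cv2.resize(d['color'][220:370,280:480,::-1],(800,600)))
E
```

```text
t: 10.9
tool_pos: [499.0, 183.3, 201.7]
eef_rot: [-2.11, -2.327, 0.001]
force: [-0.0, -0.2, 0.2]
gripper_width: -0.0
finger_force: 0.0
t 10.9 q6 0.2 phi 5.59 world 493.1 238.7 shift [55.7 -0.5  2.7] roll 0.003
```

View pics/scene2.png

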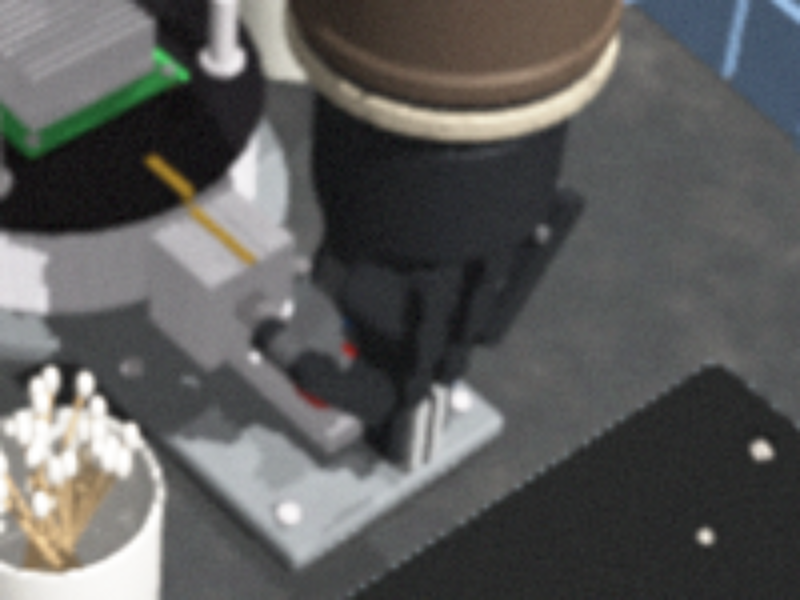

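The fingers stand at (425,430) in the crop, just behind the red head at (330,370), and the deck and guide lines are in line. Pushing the pin now.

```bash
python3 -m inch '[[-1,8,0,0,0],[-1,16,0,0,0],[-1,20,0,0,0],[-1,23,0,0,0],[-1,26,0,0,0],[-1,29,0,0,0],[-1,32,0,0,0],[-1,35,0,0,0],[-1,38,0,0,0],[-1,41,0,0,0],[-1,44,0,0,0],[-1,44,0,0,0]]'; python3 go.py s -3 -136 26 0
```

```text
t: 12.15
tool_pos: [494.8, 227.5, 201.7]
eef_rot: [2.112, 2.326, 0.0]
force: [0.7, 0.3, -1.4]
gripper_width: -0.1
finger_force: 0.0
t 12.15 q6 0.28 phi 5.52 world 493.1 238.7 shift [11.3 -0.6  2.7] roll 0.001
```

```bash
python3 -m inch '[[-1,2,0,0,0],[-1,4,0,0,0],[-1,6,0,0,0],[-1,8,0,0,0],[-1,9,0,0,0],[-1,10,0,0,0],[-1,11,0,0,0],[-1,11,0,0,0]]'; python3 - <<'E'
import sys; sys.argv=['','s','-3','-136','26','0']
exec(open('go.py').read())
d=cam('scene'); cv2.imwrite('pics/scene3.png',cv2.resize(d['color'][220:370,280:480,::-1],(800,600)))
E
```

```text
t: 12.95
tool_pos: [493.8, 238.2, 201.7]
eef_rot: [2.112, 2.326, 0.0]
force: [0.0, -0.1, -0.3]
gripper_width: 0.3
finger_force: 0.0
t 12.95 q6 0.3 phi 5.5 world 493.1 238.7 shift [ 0.6 -0.6  2.7] roll 0.001
```

View pics/scene3.png

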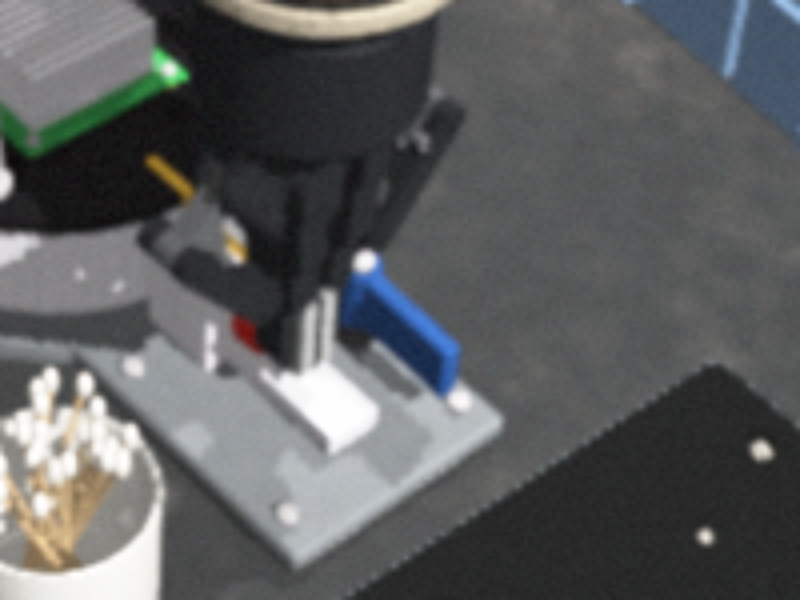

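The head, red at (245,335), is nearly against the guide block and there's no contact force yet. I'll press on a few millimetres.

```bash
python3 -m inch '[[-1,1,0,0,0],[-1,2,0,0,0],[-1,3,0,0,0],[-1,3,0,0,0]]'; python3 -m inch '[[-1,1,0,0,0],[-1,1.5,0,0,0],[-1,1.5,0,0,0]]'
```

```text
t: 13.4
tool_pos: [493.5, 240.6, 201.6]
eef_rot: [2.112, 2.326, -0.001]
force: [2.2, -9.8, 0.2]
gripper_width: -0.2
finger_force: 4.8
t: 13.7
tool_pos: [493.4, 241.0, 201.6]
eef_rot: [2.111, 2.325, -0.003]
force: [5.8, -25.1, 3.3]
gripper_width: -0.1
finger_force: 12.9
```

```bash
python3 -m inch '[[-1,-5,0,0,0],[-1,-12,0,0,0],[-1,-20,0,0,0],[-1,-20,0,-30,0],[-1,-20,0,-70,0],[-1,-20,0,-70,0]]'; python3 go.py s 60 -165 96 0; python3 meas.py | grep -E 'red|blue|scene|top'
```

```text
t: 14.3
tool_pos: [496.7, 222.8, 275.7]
eef_rot: [2.111, 2.323, 0.008]
force: [0.3, 0.1, -0.3]
gripper_width: 0.3
finger_force: 0.0
t 14.3 q6 0.27 phi 5.49 world 558.6 215.8 shift [-12.9  60.9   7. ] roll 0.001
top
red [353.8 246.2] 52 [489.7 258.1  41.5] zmax 451.0
blue [278.4 180. ] 95 [597.1 397.1 112.8] zmax 118.3
scene
red [345.3 298.5] 174 [491.5 251.4  38.9] zmax 45.2
blue [190.8 246.7] 35 [340.3 422.7  81.6] zmax 86.2
blue [379.1 301.2] 416 [527.3 221.8  41.1] zmax 50.2
```

```bash
python3 -m inch '[[-1,-5,30,0,0],[-1,-13,61,0,0],[-1,-13,61,0,0],[-1,-13,61,30,0],[-1,-13,61,60,0],[-1,-13,61,75,0],[-1,-13,61,75,0],[-1,-13,61,75,0]]'; python3 go.py s 60 -165 26 0
```

```text
t: 15.2
tool_pos: [557.2, 215.6, 196.8]
eef_rot: [-2.112, -2.325, 0.001]
force: [0.7, -0.2, 0.7]
gripper_width: -0.1
finger_force: 0.0
t 15.2 q6 0.22 phi 5.5 world 558.6 215.8 shift [ 0.1  1.4 -2.2] roll 0.001
```

```bash
python3 -m inch '[[-1,-2.5,-6,-3,0],[-1,-2.5,-11,-3,0],[-1,-4.5,-17,-3,0],[-1,-6,-23,-3,0],[-1,-5.5,-30,-3,0],[-1,-3.6,-37,-3,0],[-1,0,-44,-3,0],[-1,5,-51,-3,0],[-1,9,-54,-3,0],[-1,13,-57,-3,0],[-1,16,-60,-3,0],[-1,16,-60,-3,0]]'; python3 -m inch '[[-1,2,0,0,0],[-1,4,0,0,0],[-1,5,0,0,0],[-1,5,0,0,0]]'
```

```text
t: 16.4
tool_pos: [495.6, 226.2, 199.6]
eef_rot: [-2.111, -2.326, 0.001]
force: [0.7, -0.3, -0.0]
gripper_width: -0.1
finger_force: 0.0
t: 16.8
tool_pos: [495.6, 229.9, 199.6]
eef_rot: [2.112, 2.325, -0.002]
force: [3.5, -12.7, 1.3]
gripper_width: -0.1
finger_force: 6.7
```

```bash
python3 -m inch '[[-1,-6,0,0,0],[-1,-15,0,0,0],[-1,-25,0,0,0],[-1,-25,0,-40,0],[-1,-25,0,-80,0],[-1,-25,0,-120,0],[-1,-60,30,-160,0],[-1,-100,60,-200,0],[-1,-140,90,-200,0],[-1,-140,90,-200,0],[-1,-140,90,-200,0]]'; python3 al.py; python3 - <<'E'
from h import *
d=cam('scene'); cv2.imwrite('pics/scene4.png',cv2.resize(d['color'][160:385,160:460,::-1],(800,600)))
E
```

```text
t: 17.9
tool_pos: [600.3, 97.1, 400.6]
eef_rot: [2.115, 2.321, 0.003]
force: [-0.1, 0.6, 0.1]
gripper_width: 0.1
finger_force: 0.0
post [478.5 435.1  96.5] 94.42
post [539.6 347.   96.7] -25.93
post [432.3 338.1  96.5] -144.49
deck 214 [490.1 310.1  62. ] R 64.7 ang -83.9 linedir -86.1
guide 56 [493.2 278.8  54. ] R 96.1 ang -84.05 linedir -83.8
red [492.1 252.6  42.5]
```

View pics/scene4.png

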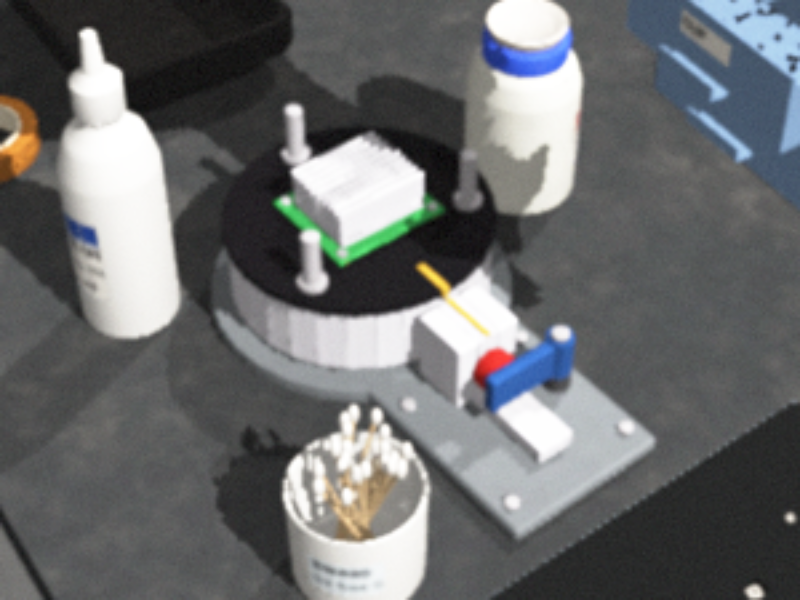

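The keeper (490–570, 330–400 in the crop) is shut across the head of the pin, which is home at (492,367). The lines match and the bystanders haven't moved.

```bash
python3 -c "
from rig import ticket; print(ticket.finish_job())"
```

```text
the job is handed in; nothing more can be done
None
```

The job is handed in: the drum is lined up, the pin is home and the keeper is shut behind its head. The bystanders look undisturbed and the arm is clear, at about 18 s of the 67 s allowed. The hand-in call returned no verdict.

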